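# Sort left- and right-hand column brackets

### The job

Three loose column brackets stand on the bench, a mix of left-hand and right-hand (mirror-image) ones. Put each into the bin whose screwed-down sample bracket is of the same hand, inside the bin's walls and standing upright with its foot flat on the bin floor. Leave the white bottle, the blue tape and the screwdriver where they are.

Things in the scene. Friction and masses are not known exactly. Their poses are not given: they have to be found in the camera images.
- bracket_left_a_center (a point): Left-hand aluminium bracket on its foot (70x32x4; all mm). Upright web on the foot's centre line: 70 long (x), 8 thick (y), top 62 over the underside. At the +x end (x 23 to 35) a cradle arm juts to +y, out to y=30, 34 to 48 over the underside, lip up to 62: looking from above along the web to the arm end, it turns LEFT. Point: web centre, 31 up. Grip the web from above at x=-8, 46 over the underside.
- bracket_left_b_center (a point): Second left-hand bracket, the same in shape, size, point and axes as bracket_left_a.
- bracket_right_a_center (a point): Right-hand bracket: exact mirror image of bracket_left_a, same sizes, point and grip; x again runs along the web to the arm end, z up, but the cradle arm juts to -y (out to y=-30): looking from above along the web to the arm end, it turns RIGHT.
- bin_left: Fixed grey bin. Origin: underside centre of its walled box, z up. In mm: inside 110 (x) by 120 (y), walls 4 thick, tops 22 up, inner floor 4 up. Outside the +y wall a ledge runs to y=122 with a left-hand sample bracket screwed on (web along x, arm end +x, top 66 up): this bin takes the left-hand brackets. Either bin may be the one on the robot's left.
- bin_right: Fixed grey bin. Origin: underside centre of its walled box, z up. In mm: inside 110 (x) by 120 (y), walls 4 thick, tops 22 up, inner floor 4 up. Outside the +y wall a ledge runs to y=122 with a right-hand sample bracket screwed on (web along x, arm end +x, top 66 up): this bin takes the right-hand brackets. Either bin may be the one on the robot's left.
- tower_corner (a point): Near right corner, on the worktop, of the tall black computer tower (fixed, solid): from here it rises 355 mm, reaches 155 mm to the robot's left and 390 mm away from the robot. Go round it in front, not across it, on the way to the bin on the left.
- white_bottle_center (a point): White plastic bottle, 37 mm across, 74 mm tall, bystander; the point is its centre, 37 mm up.
- tape_blue_center (a point): Roll of blue tape lying flat, 54 mm across, 12 mm tall, bystander; the point is its centre.
- screwdriver_center (a point): Small red-handled screwdriver lying down, 21 x 137 x 25 mm, long along y, bystander; the point is its centre.
Mind the look-alikes: they are no part of the job. What is shaped like the part that bears bracket_left_a_center but green is not meant.

How it is judged (in metres and radians):
At the end, for the whole second after the job is handed in: Each bracket is inside the walls of the bin with the sample of its own hand (centre within 55 mm in x, 60 mm in y of the bin origin), foot on the bin floor (centre 30 to 39 mm above the bin underside), upright within 0.1 rad and at rest (under 0.02 m/s) (x of bracket_left_a_center in the frame of bin_left between -0.055 and 0.055 m and y of bracket_left_a_center in the frame of bin_left between -0.06 and 0.06 m and z of bracket_left_a_center in the frame of bin_left between 0.03 and 0.039 m and angle between each of bracket_left_a_center, bracket_left_b_center, bracket_right_a_center's own z axis and vertical below 0.1 rad and linear speed of each of bracket_left_a, bracket_left_b, bracket_right_a below 0.02 m/s and x of bracket_left_b_center in the frame of bin_left between -0.055 and 0.055 m and y of bracket_left_b_center in the frame of bin_left between -0.06 and 0.06 m and z of bracket_left_b_center in the frame of bin_left between 0.03 and 0.039 m and x of bracket_right_a_center in the frame of bin_right between -0.055 and 0.055 m and y of bracket_right_a_center in the frame of bin_right between -0.06 and 0.06 m and z of bracket_right_a_center in the frame of bin_right between 0.03 and 0.039 m); the robot touches nothing.
It fails at once if a bystander (white bottle, blue tape or screwdriver) is moved more than 25 mm (distance of any of white_bottle_center, tape_blue_center, screwdriver_center from where it was at the start of the episode above 0.025 m).
It also fails if it takes over 72 s, if anything falls off the work surface, if the arm or the gripper's body presses on something with over 40 N, if the wrist force passes 120 N, or if a joint passes its speed limit or range.

### The arm

A 6-joint arm with a two-finger parallel gripper is mounted at the origin on a cart in front of the work surface, level with it; the furniture and walls round the work are solid. World frame = base frame: x ahead of the robot, y to its left, z up, the work surface at z = 0. Lengths are in m, angles in degrees, forces in N, time in s.
With the tool pointing down it reaches from about 0.3 to 0.75 m from the base axis. Payload 8.5 kg.
Tool frame: the origin (TCP) lies on the centre line of the jaws, within the pads' length; the fingertips stand 22 mm ahead of it and the grasp point (between the pads) lies 3 mm ahead of it (env.tip_reach is the distance from the TCP to the fingertips, in m); y points along the fingers, z is the direction in which the jaws open and shut, and the axes are right-handed (so a half turn about y gives the same grasp; the last joint's range is limited). The gripper opens to 85 mm and grips with 20 to 120 N. Pads are 22 mm wide; open, the fingers measure 114 mm over their backs; the gripper's body (76 mm by 85 mm) begins 54 mm behind the grasp point. The pads swing forward as they close: fully open they stand 13 mm farther back than shut.
Start: joints at [61.977, 21.807, 74.336, -0, 83.858, -12.336], TCP at [0.149, 0.529, 0.253] pointing down, gripper open.
Joint ranges: [-178.18, 178.18], [-50.72, 133.34], [12.68, 142.11], [-81.47, 261.47], [9.98, 163.14], [-165.26, 165.26]. Speed limits (degrees/s): [136.94, 136.94, 180, 180, 180, 180].

### API

Orientations are given as a 3x3 rotation matrix whose columns are the frame's x, y, z axes.
In Python, from rig import env, get_image gives the robot as it stands. The module is installed in compiled form; this text tells all that it offers.
- The arm moves only by the tool carry_out, never from a script. Its argument "targets" is a list that holds one entry, the list of rows, each a list of 7 numbers: the closure, from 0 (fully open) to 1 (shut), then the shift along the world's x, y, z in mm, then the turn, a rotation vector about the world's x, y, z in degrees. In form: [[[claw, dx, dy, dz, ax, ay, az], ...]]. A call has 1 to 20 rows; each row is the pose to reach, as a shift and turn from the pose commanded when the call began; what a row does not reach only later rows make up. A row lasts 1/12 s, in which the tool goes at most 41.7 mm and 7.16 degrees, less where a joint would pass 70% of its speed; a pose out of reach is approached as far as the arm can. A call with a gripper value outside its range is refused whole. The fingers move at their own pace and stop on an object; "squeeze" is the grip in N (left out, the last holds). Time passes only in rows, so rows that repeat a pose let the fingers close. It gives the time, the measured TCP pose, the force and the opening at its end, in the units of the state.
- env.observe(): the state, without advancing time (a new reading comes with each control period).
- get_image(name): name is "side" or "top"; returns a dict with "img" (480x640x3 uint8, red, green, blue), "fx", "fy", "cx", "cy" (pixels), "k1" (the pictures are not rectified: a ray, as slopes to the right and down, at radius r is drawn at 1 + k1 r^2 times it, then the intrinsics apply), "rvec" (rotation vector, rad) and "tvec" (3), from world to camera coordinates, as OpenCV has them. Camera axes: x right, y down, z forward; pixel columns grow to the right and rows downward; lengths in m; the calibration is good to about 2 mm. A picture is of the moment at which its call begins. There is no depth.
- env.close_job(): hands the job in, once; it reports no verdict.
The state is a dict: "time_s": time; "q": joint angles; "qvel": joint speeds; "joint_efforts": joint torques, N m; "position": TCP position; "tool_rot": TCP orientation; "ft_force": force on the tool from outside, world axes, zero at the start; "wrist_torque": the same for the moment, N m; "grip_width": finger opening in m.
Only numpy, scipy, OpenCV 4.12 (cv2) and the standard library are available. Lean on these libraries where they do the work, as an engineer would, in place of code of your own. Each camera call takes 0.05 s, during which the arm holds its last target.

## Working session

There is one attempt and no reset: what is moved stays moved. The work goes in short steps, Python scripts to look and compute and a tool call to move; the robot and the scene stay as the last step left them, time stands still between calls to the robot, and variables do not carry over. Pictures are saved under pics/ and viewed, and the job is handed in when it is done.

Besides the shell and the picture viewer there is one more tool, called after ">>>" as a command line: name --argument value ..., lists and objects as JSON in quotes. carry_out: Moves the arm, as the interface text tells. Its arguments: {"type":"object","properties":{"targets":{"type":"array"},"squeeze":{"type":"number"}},"required":["targets"]}

```bash
mkdir -p pics; ls
cat > h.py <<'E'
import numpy as np, cv2
from rig import env, get_image
def snap(n,f):
    d=get_image(n); cv2.imwrite('pics/'+f+'.png',cv2.cvtColor(d['img'],cv2.COLOR_RGB2BGR)); np.save('pics/'+f+'.npy',d,allow_pickle=True); return d
def load(f): return np.load('pics/'+f+'.npy',allow_pickle=True).item()
def ray(d,u,v):
    x=(u-d['cx'])/d['fx'];y=(v-d['cy'])/d['fy'];rd=np.hypot(x,y);r=rd
    for _ in range(30): r=rd/(1+d['k1']*r*r)
    s=r/rd if rd>0 else 1
    R=cv2.Rodrigues(np.array(d['rvec'],float))[0];t=np.array(d['tvec'],float).ravel()
    return -R.T@t, R.T@np.array([x*s,y*s,1.])
def atz(d,u,v,z):
    o,k=ray(d,u,v); return o+k*(z-o[2])/k[2]
def proj(d,P):
    R=cv2.Rodrigues(np.array(d['rvec'],float))[0];t=np.array(d['tvec'],float).ravel()
    c=(R@np.atleast_2d(P).T).T+t; x=c[:,0]/c[:,2];y=c[:,1]/c[:,2];f=1+d['k1']*(x*x+y*y)
    return np.c_[d['fx']*x*f+d['cx'],d['fy']*y*f+d['cy']]
E
python3 - <<'E'
from h import *
for n in('top','side'):
    d=snap(n,n+'0'); print({k:v for k,v in d.items() if k!='img'}, ray(d,320,240)[0])
print(env.observe(),env.tip_reach)
E
```

```text
pics
{'fx': 550.6640247081141, 'fy': 550.6640247081141, 'cx': 316.1752135884394, 'cy': 238.10029612752973, 'k1': -0.0776287035001931, 'rvec': array([ 2.189724  , -2.21061366,  0.07009998]), 'tvec': array([-0.20458996,  0.55548803,  1.06195959])} [ 0.49697894 -0.19756297  1.09186216]
{'fx': 514.7267218635493, 'fy': 514.7267218635493, 'cx': 329.8158781525916, 'cy': 233.2919776785874, 'k1': 0.00038144709093022476, 'rvec': array([ 2.34655448,  0.97644588, -0.30018391]), 'tvec': array([-0.25776674, -0.42060053,  1.38185569])} [ 0.98796737 -0.6401265   0.87580373]
{'time_s': 0.1, 'q': array([ 6.19766945e+01,  2.18383257e+01,  7.43784518e+01, -1.17030754e-03,
        8.38574639e+01, -1.23361177e+01]), 'qvel': array([-0.15282541, -0.10826719, -0.21094788,  0.01993154,  0.09463577,
       -0.00831316]), 'joint_efforts': array([ 3.37689351e-03, -4.49222374e+01, -2.31658870e+01, -2.67731493e-04,
        3.67176734e-03, -1.04134941e-05]), 'position': array([0.14861378, 0.52930773, 0.25277382]), 'tool_rot': array([[ 9.62752751e-01, -5.90858397e-04,  2.70382675e-01],
       [-2.70383198e-01, -1.15337846e-03,  9.62752095e-01],
       [-2.56996605e-04, -9.99999160e-01, -1.27017647e-03]]), 'ft_force': array([ 0.43367784,  0.15470069, -0.16022945]), 'wrist_torque': array([-0.02392831,  0.04270983,  0.01813124]), 'grip_width': 0.08533235810456713} 0.022
```

View pics/top0.png

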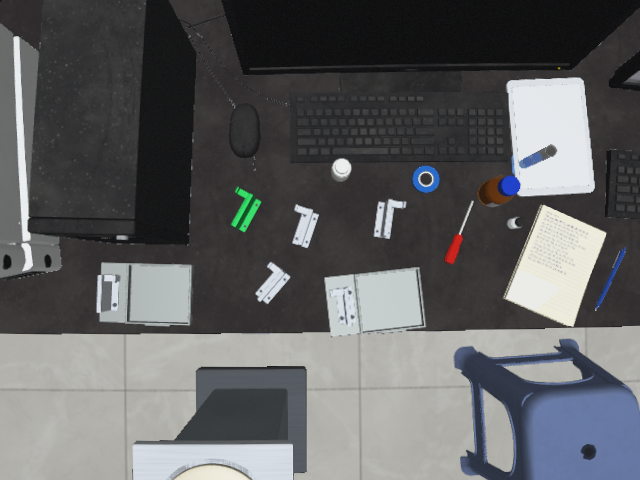

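View pics/side0.png

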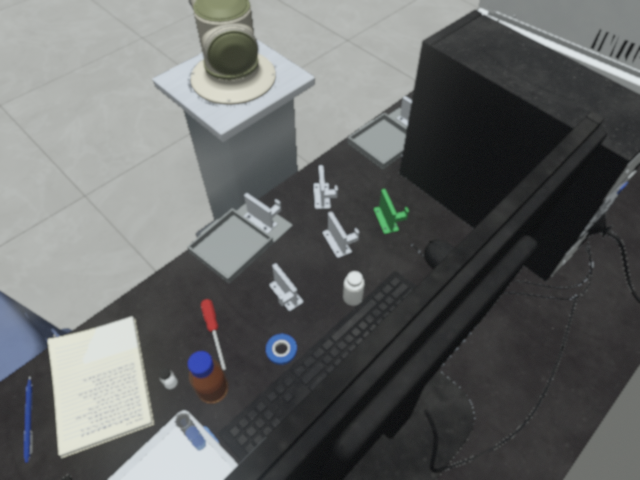

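The top view shows three silver brackets at about (305,225), (388,218) and (272,282). A green look-alike is at (246,208), which is not meant. The bins are at about (145,295) and (375,300). I'll enlarge these to check the hands.

Run:
```python
from h import *
d=load('top0');im=cv2.cvtColor(d['img'],cv2.COLOR_RGB2BGR)
cv2.imwrite('pics/c1.png',cv2.resize(im[180:315,220:420],None,fx=4,fy=4,interpolation=cv2.INTER_CUBIC))
a=cv2.resize(im[255:335,85:205],None,fx=5,fy=5,interpolation=cv2.INTER_CUBIC)
cv2.imwrite('pics/c2.png',a)
cv2.imwrite('pics/c3.png',cv2.resize(im[258:342,315:435],None,fx=5,fy=5,interpolation=cv2.INTER_CUBIC))
d=load('side0');im=cv2.cvtColor(d['img'],cv2.COLOR_RGB2BGR)
cv2.imwrite('pics/c4.png',cv2.resize(im[80:320,180:440],None,fx=2.5,fy=2.5,interpolation=cv2.INTER_CUBIC))
```

```text
(no output)
```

View pics/c1.png

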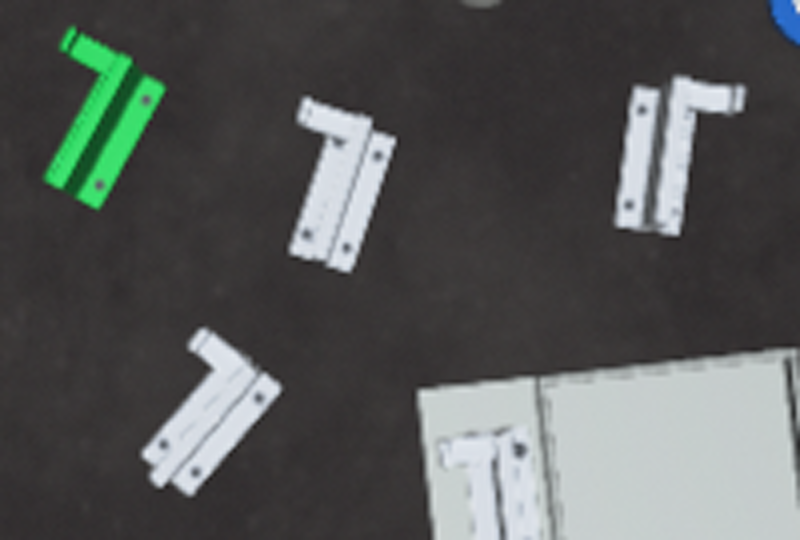

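View pics/c2.png

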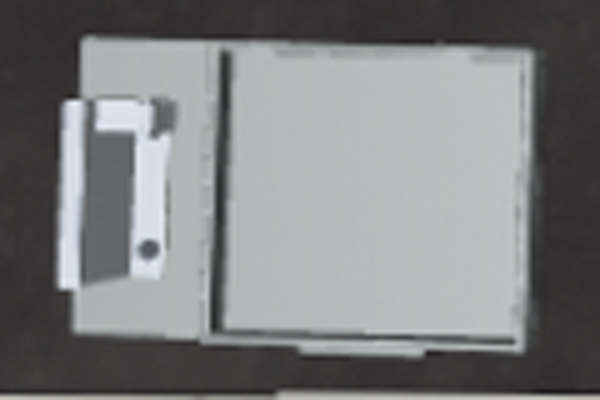

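View pics/c3.png

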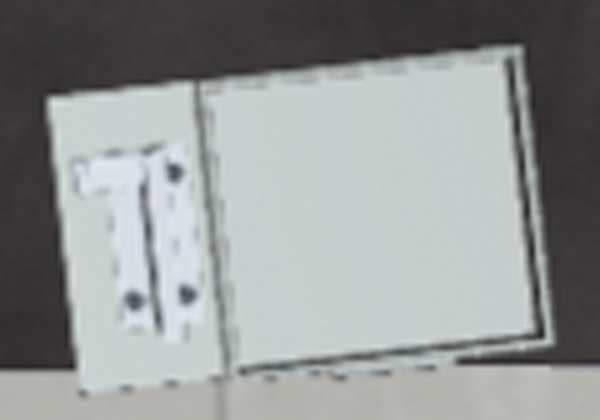

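View pics/c4.png

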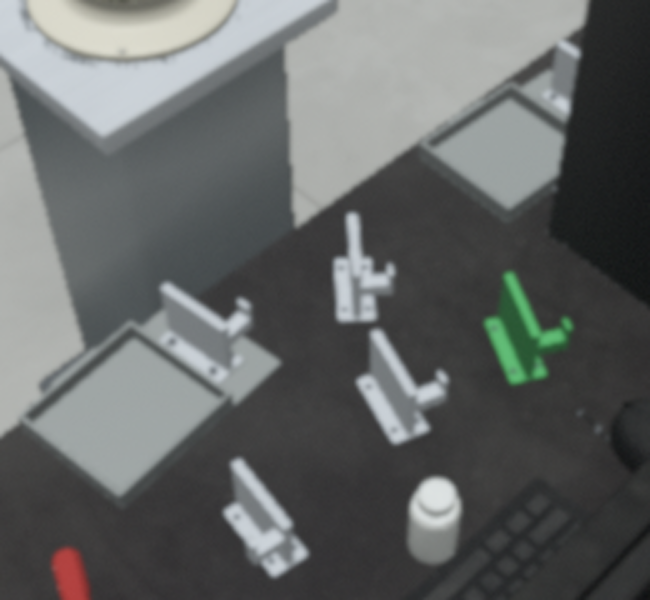

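Naming the candidates by their top-view pixels:
- **(305,225)** and **(272,282)**: the arm turns left, so both are left-hand.
- **(388,218)**: the arm turns right, so it is right-hand.
- **(246,208)**: green look-alike, leave it.

The near-right bin at (375,300) carries a left-hand sample, so it is bin_left. The bin by the tower at (145,295) has its sample's arm turning right, so it is bin_right. Next I'll fit the poses.

```bash
cat > fit.py <<'E'
from h import *
from scipy.optimize import minimize, least_squares
def T(p,P):
    c,s=np.cos(p[2]),np.sin(p[2]); P=np.asarray(P,float)
    return np.c_[p[0]+c*P[:,0]-s*P[:,1],p[1]+s*P[:,0]+c*P[:,1],P[:,2]]
def box(x0,x1,y0,y1,z0,z1): return np.array([[x,y,z] for x in(x0,x1) for y in(y0,y1) for z in(z0,z1)])/1000.
def bracket(h,z=0):
    B=[box(-35,35,-16,16,0,4),box(-35,35,-4,4,0,62),box(23,35,*sorted((0,30*h)),34,48),box(23,35,*sorted((26*h,30*h)),34,62)]
    return [b+[0,0,z] for b in B]
def render(d,p,h,z=0,S=4,roi=(0,0,640,480)):
    m=np.zeros(((roi[3]-roi[1])*S,(roi[2]-roi[0])*S),np.uint8)
    for b in bracket(h,z):
        q=proj(d,T(p,b)); q=(q-[roi[0],roi[1]]+.5)*S
        cv2.fillConvexPoly(m,cv2.convexHull(q.astype(np.float32)).round().astype(np.int32),255)
    return cv2.resize(m,None,fx=1/S,fy=1/S,interpolation=cv2.INTER_AREA)/255.
def fit(views,p0,h,z=0,verbose=True,pad=35):
    dat=[]
    for d in views:
        q=proj(d,T(p0,np.vstack(bracket(h,z)))); a=np.floor(q.min(0)-pad/3).astype(int); b=np.ceil(q.max(0)+pad/3).astype(int)
        roi=(a[0],a[1],b[0],b[1]); g=d['img'][a[1]:b[1],a[0]:b[0]].astype(float)
        g=g.min(2); dat.append((d,roi,np.clip((g-60)/80,0,1)))
    def f(p): return sum(np.abs(render(d,p,h,z,roi=r)-g).sum() for d,r,g in dat)
    best=None
    for dy in (-.15,0,.15):
        x0=np.array(p0)+[0,0,dy]
        r=minimize(f,x0,method='Nelder-Mead',options=dict(initial_simplex=np.vstack([x0,x0+[.01,0,0],x0+[0,.01,0],x0+[0,0,.1]]),xatol=1e-4,fatol=.01,maxiter=300))
        if best is None or r.fun<best.fun: best=r
    if verbose: print('res',best.fun,'area',[round(g.sum()) for _,_,g in dat], np.round([*best.x[:2]*1000,np.degrees(best.x[2])],1) if 0 else (np.round(best.x[:2]*1000,1),round(np.degrees(best.x[2]),1)))
    return best.x
E
python3 - <<'E'
from fit import *
t=load('top0');s=load('side0')
for nm,uv,yaw,h in(('L305',(308,228),-20,1),('L272',(275,284),-40,1),('R388',(385,220),-5,-1)):
    p=atz(t,*uv,.01); p0=[p[0],p[1],np.radians(yaw)]; print(nm,p[:2])
    for v in([t],[s],[t,s]): fit(v,p0,h)
for nm,off,pts in(('binL',(315,258),[(522,45),(553,345),(195,82),(228,375),(47,97),(80,393)]),('binR',(85,255),[(533,48),(523,352),(215,42),(205,342),(82,37),(73,333)])):
    M=np.array([[59,-64,22],[-59,-64,22],[59,64,22],[-59,64,22],[59,122,4],[-59,122,4]])/1000
    U=np.array(pts)/5.+off-.4
    c=np.mean([atz(t,*u,.022) for u in U[:4]],0)
    r=least_squares(lambda p:(proj(t,T(p,M))-U).ravel(),[c[0],c[1],0])
    print(nm,np.round(r.x[:2]*1000,1),np.degrees(r.x[2]),np.round(r.fun.reshape(-1,2),1).tolist())
for nm,u,z in(('bottle',(341,165),.074),('tape',(426,179),.012),('towercorner?',(188,243),0),('green',(246,208),.02),('driver',(458,240),.01)): print(nm,atz(t,*u,z).round(3))
E
```

```text
L305 [ 0.5738854  -0.19401644]
res 33.215196078431376 area [697] (array([ 574.6, -187.9]), np.float64(-19.0))
res 322.9696078431373 area [977] (array([ 572. , -188.7]), np.float64(-18.3))
res 380.49313725490197 area [697, 977] (array([ 573.7, -188.5]), np.float64(-19.3))
L272 [ 0.46451733 -0.12836744]
res 34.020343137254905 area [693] (array([ 462.4, -122.2]), np.float64(-41.5))
res 408.90024509803925 area [927] (array([ 461.1, -123.6]), np.float64(-39.2))
res 469.39950980392155 area [693, 927] (array([ 462.3, -122.7]), np.float64(-41.3))
R388 [ 0.58838637 -0.34628267]
res 92.11789215686275 area [657] (array([ 590.6, -344.5]), np.float64(-8.7))
res 156.58700980392157 area [816] (array([ 588.6, -344.6]), np.float64(-8.7))
res 262.99264705882354 area [657, 816] (array([ 589.8, -344.5]), np.float64(-8.7))
binL [ 431.4 -351.4] 5.560639658764416 [[-0.2, -0.3], [0.5, 0.1], [0.1, -0.6], [0.2, 1.4], [-0.2, -0.6], [-0.4, -0.0]]
binR [447.8  98.2] -1.81997130665894 [[0.7, -0.1], [0.8, 0.1], [-0.8, -0.4], [-0.8, 0.2], [0.2, -0.1], [-0.1, 0.2]]
bottle [ 0.687 -0.257  0.074]
tape [ 0.669 -0.429  0.012]
towercorner? [0.547 0.045 0.   ]
green [ 0.613 -0.073  0.02 ]
driver [ 0.547 -0.491  0.01 ]
```

Fits from the two views agree to within about 2 mm, and the sizes match. bin_left is at (431,-351) with yaw 5.6°. bin_right is at (448,98) with yaw -1.8°. First I'll go round in front of the tower.

>>> carry_out --targets '[[[0,151,-329,0,0,0,0],[0,151,-329,0,0,0,0],[0,151,-329,0,0,0,0],[0,151,-329,0,0,0,0],[0,151,-329,0,0,0,0],[0,151,-329,0,0,0,0],[0,151,-329,0,0,0,0],[0,151,-329,0,0,0,0],[0,151,-329,0,0,0,0],[0,251,-589,0,0,0,-25.7],[0,251,-589,0,0,0,-25.7],[0,251,-589,0,0,0,-25.7],[0,251,-589,0,0,0,-25.7],[0,251,-589,0,0,0,-25.7],[0,251,-589,0,0,0,-25.7],[0,251,-589,0,0,0,-25.7],[0,251,-589,0,0,0,-25.7],[0,251,-589,0,0,0,-25.7],[0,251,-589,0,0,0,-25.7]]]' --squeeze 50

```text
time_s: 1.68
position: [0.3993, -0.059, 0.253]
tool_rot: [[0.75, -0.001, 0.661], [-0.661, 0.001, 0.75], [-0.001, -1.0, -0.0]]
ft_force: [0.3, 0.1, -0.2]
grip_width: 0.0856
```

>>> carry_out --targets '[[[0,56,-57,-60,0,0,0],[0,56,-57,-60,0,0,0],[0,56,-57,-60,0,0,0],[0,56,-57,-90,0,0,0],[0,56,-57,-120,0,0,0],[0,56,-57,-150,0,0,0],[0,56,-57,-175,0,0,0],[0,56,-57,-195,0,0,0],[0,56,-57,-204,0,0,0],[0,56,-57,-204,0,0,0],[0,56,-57,-204,0,0,0]]]'

```text
time_s: 2.6
position: [0.456, -0.1159, 0.05]
tool_rot: [[0.751, 0.0, 0.66], [-0.66, -0.0, 0.751], [0.0, -1.0, 0.0]]
ft_force: [-0.3, 0.2, 0.2]
grip_width: 0.0852
```

Run:
```python
from h import *
d=snap('side','s1');im=cv2.cvtColor(d['img'],cv2.COLOR_RGB2BGR)
cv2.imwrite('pics/s1c.png',cv2.resize(im[80:320,180:440],None,fx=2.5,fy=2.5))
```

```text
(no output)
```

View pics/s1c.png

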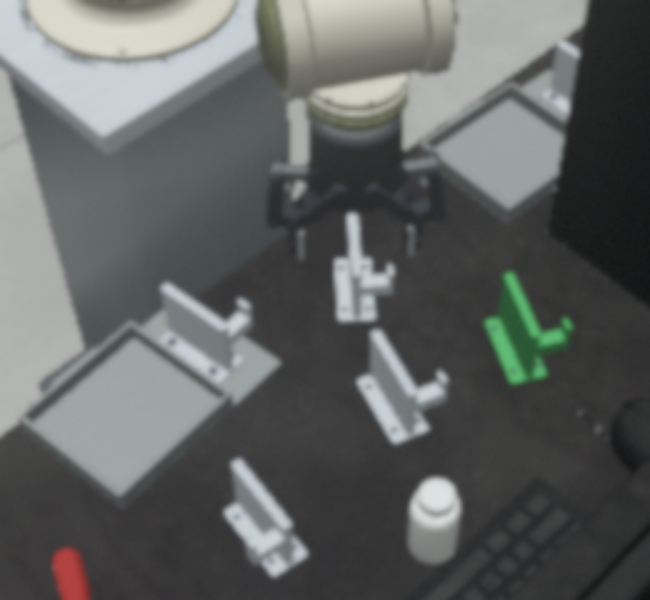

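The jaws straddle the web of the near bracket, with the pads at crop (300,240) and (410,235). Closing now.

>>> carry_out --targets '[[[0.5,0,0,0,0,0,0],[0.8,0,0,0,0,0,0],[1,0,0,0,0,0,0],[1,0,0,0,0,0,0],[1,0,0,0,0,0,0],[1,0,0,0,0,0,0],[1,0,0,0,0,0,0],[1,0,0,0,0,0,0],[1,0,0,0,0,0,0],[1,0,0,0,0,0,0],[1,0,0,15,0,0,0],[1,0,0,40,0,0,0],[1,0,0,40,0,0,0],[1,0,0,40,0,0,0]]]' --squeeze 60

```text
time_s: 3.82
position: [0.456, -0.1166, 0.0898]
tool_rot: [[0.75, 0.002, 0.661], [-0.661, -0.001, 0.75], [0.002, -1.0, 0.0]]
ft_force: [-0.2, -0.4, -1.1]
grip_width: 0.0075
```

Run:
```python
from h import *
print(env.observe()['ft_force'])
d=snap('side','s2');im=cv2.cvtColor(d['img'],cv2.COLOR_RGB2BGR)
cv2.imwrite('pics/s2c.png',cv2.resize(im[80:320,180:440],None,fx=2.5,fy=2.5))
```

```text
[-0.16482076 -0.37485408 -1.11953667]
```

View pics/s2c.png

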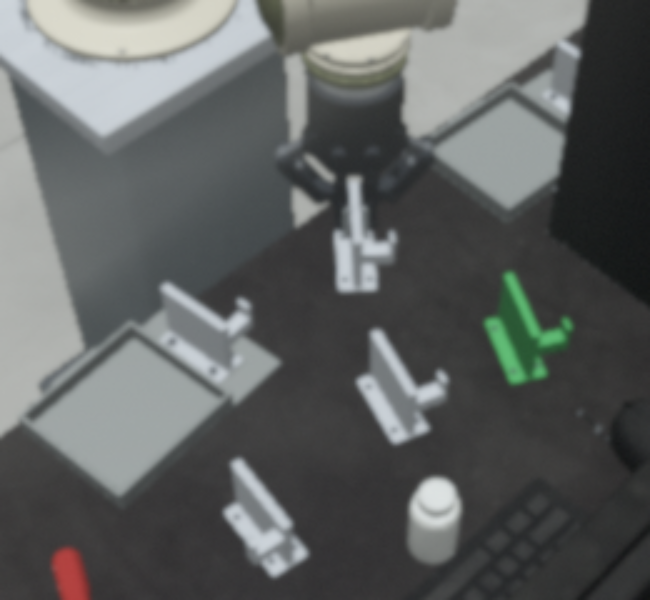

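It is held, with a 7.5 mm opening, and upright. Next I'll carry it to bin_left at local y = -31.

>>> carry_out --targets '[[[1,0,0,40,0,0,0],[1,0,0,80,0,0,0],[1,0,0,100,0,0,0],[1,-4,-36,100,0,0,6.7],[1,-8,-72,100,0,0,13.4],[1,-12,-107,100,0,0,20],[1,-16,-142,100,0,0,26.5],[1,-20,-177,100,0,0,33],[1,-24,-212,100,0,0,39],[1,-28,-245,100,0,0,44],[1,-29.5,-266,100,0,0,47],[1,-29.5,-266,100,0,0,47],[1,-29.5,-266,70,0,0,47],[1,-29.5,-266,40,0,0,47],[1,-29.5,-266,10,0,0,47],[1,-29.5,-266,-10,0,0,47],[1,-29.5,-266,-20,0,0,47],[1,-29.5,-266,-20,0,0,47],[1,-29.5,-266,-20,0,0,47]]]'

```text
time_s: 5.45
position: [0.4264, -0.3823, 0.0694]
tool_rot: [[0.995, -0.0, -0.098], [0.098, 0.0, 0.995], [-0.0, -1.0, 0.0]]
ft_force: [0.3, 0.4, -0.8]
grip_width: 0.0074
```

Run:
```python
from h import *
for n in('side','top'):
    d=snap(n,n+'3');im=cv2.cvtColor(d['img'],cv2.COLOR_RGB2BGR)
    cv2.imwrite('pics/%s3c.png'%n,cv2.resize(im[120:320,150:350] if n=='side' else im[180:340,250:450],None,fx=3,fy=3))
```

```text
(no output)
```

View pics/side3c.png

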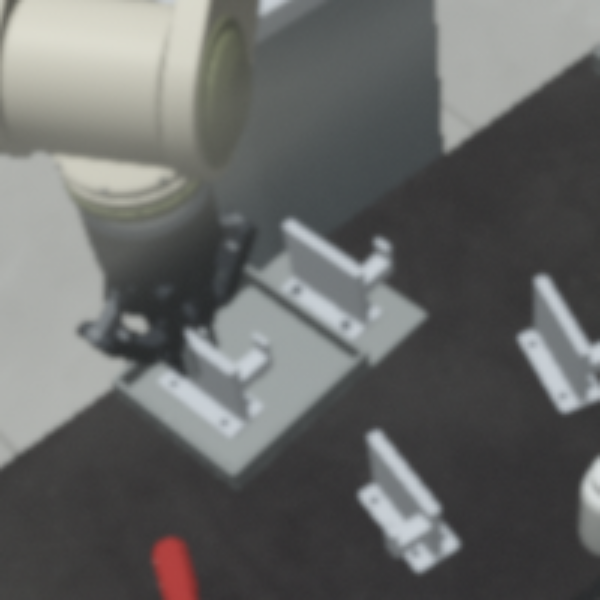

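View pics/top3c.png

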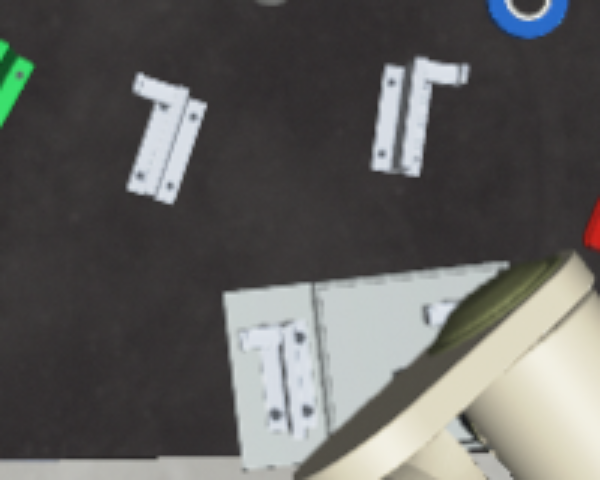

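>>> carry_out --targets '[[[1,0,0,-6,0,0,0],[1,0,0,-11,0,0,0],[1,0,0,-14,0,0,0],[1,0,0,-15,0,0,0],[1,0,0,-15.5,0,0,0],[1,0,0,-15.5,0,0,0]]]'

```text
time_s: 6.05
position: [0.4262, -0.3825, 0.0538]
tool_rot: [[0.995, 0.0, -0.098], [0.098, 0.0, 0.995], [0.0, -1.0, 0.0]]
ft_force: [0.8, -0.1, -0.7]
grip_width: 0.0075
```

>>> carry_out --targets '[[[1,0,0,-0.5,0,0,0],[1,0,0,-1,0,0,0],[1,0,0,-1,0,0,0]]]'

```text
time_s: 6.3
position: [0.4263, -0.3827, 0.0534]
tool_rot: [[0.995, 0.0, -0.098], [0.098, -0.001, 0.995], [0.0, -1.0, -0.001]]
ft_force: [-0.6, 0.0, 5.6]
grip_width: 0.0073
```

Contact at 5.6 N. Releasing.

>>> carry_out --targets '[[[0.9,0,0,0,0,0,0],[0.8,0,0,0,0,0,0],[0.7,0,0,0,0,0,0],[0.7,0,0,0,0,0,0],[0.7,0,0,0,0,0,0],[0.7,0,0,20,0,0,0],[0.7,0,0,50,0,0,0],[0.7,0,0,90,0,0,0],[0.7,0,0,120,0,0,0],[0.7,0,0,120,0,0,0]]]'

```text
time_s: 7.13
position: [0.4276, -0.3842, 0.1791]
tool_rot: [[0.995, 0.007, -0.098], [0.098, -0.009, 0.995], [0.006, -1.0, -0.01]]
ft_force: [-0.4, -1.0, 0.4]
grip_width: 0.0253
```

>>> carry_out --targets '[[[0.5,20,28,10,0,0,-3.6],[0,40,56,10,0,0,-7.2],[0,60,84,10,0,0,-10.8],[0,80,112,10,0,0,-14.4],[0,100,140,10,0,0,-18],[0,120,169,10,0,0,-21.6],[0,140,197,10,0,0,-24.8],[0,140,197,0,0,0,-24.8],[0,140,197,-30,0,0,-24.8],[0,140,197,-60,0,0,-24.8],[0,140,197,-90,0,0,-24.8],[0,140,197,-112,0,0,-24.8],[0,140,197,-123,0,0,-24.8],[0,140,197,-123,0,0,-24.8],[0,140,197,-123,0,0,-24.8]]]'

```text
time_s: 8.38
position: [0.5664, -0.1858, 0.0501]
tool_rot: [[0.944, 0.0, 0.329], [-0.329, -0.0, 0.944], [0.0, -1.0, -0.0]]
ft_force: [-0.1, -0.3, -0.6]
grip_width: 0.0854
```

Run:
```python
from fit import *
s=snap('side','s4');t=snap('top','t4')
im=cv2.cvtColor(s['img'],cv2.COLOR_RGB2BGR)
cv2.imwrite('pics/s4c.png',cv2.resize(im[120:320,180:420],None,fx=3,fy=3))
th=np.radians(5.6)
fit([s],[.4344,-.3823,th],1,.004)
```

```text
res 2109.511274509804 area [3070] (array([ 460.6, -368.3]), np.float64(84.0))
```

View pics/s4c.png

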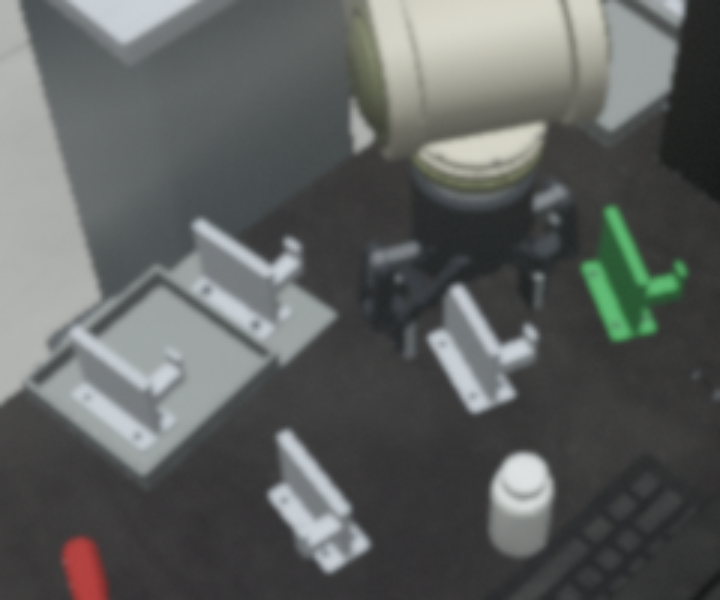

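The first bracket stands in bin_left at crop (120,390), upright and inside the walls. (The silhouette fit fails there because the grey bin is too bright.) The jaws straddle the second bracket, pads at (408,335) and (537,290). Gripping it now.

>>> carry_out --targets '[[[0.5,0,0,0,0,0,0],[0.8,0,0,0,0,0,0],[1,0,0,0,0,0,0],[1,0,0,0,0,0,0],[1,0,0,0,0,0,0],[1,0,0,0,0,0,0],[1,0,0,0,0,0,0],[1,0,0,0,0,0,0],[1,0,0,0,0,0,0],[1,0,0,0,0,0,0],[1,0,0,15,0,0,0],[1,0,0,50,0,0,0],[1,0,0,90,0,0,0],[1,0,0,130,0,0,0],[1,0,0,140,0,0,0],[1,0,0,140,0,0,0]]]'

```text
time_s: 9.82
position: [0.5672, -0.1859, 0.1932]
tool_rot: [[0.944, 0.006, 0.329], [-0.329, -0.003, 0.944], [0.007, -1.0, -0.001]]
ft_force: [-1.0, 0.2, -1.6]
grip_width: 0.0074
```

>>> carry_out --targets '[[[1,-24,-23,0,0,0,4.1],[1,-48,-46,0,0,0,8.2],[1,-72,-69,0,0,0,12.4],[1,-96,-92,0,0,0,16.5],[1,-120,-115,0,0,0,20.6],[1,-140,-134,0,0,0,24],[1,-145.5,-139.5,0,0,0,24.8],[1,-145.5,-139.5,0,0,0,24.8],[1,-145.5,-139.5,-30,0,0,24.8],[1,-145.5,-139.5,-60,0,0,24.8],[1,-145.5,-139.5,-85,0,0,24.8],[1,-145.5,-139.5,-105,0,0,24.8],[1,-145.5,-139.5,-116,0,0,24.8],[1,-145.5,-139.5,-116,0,0,24.8],[1,-145.5,-139.5,-116,0,0,24.8]]]'

```text
time_s: 11.07
position: [0.4209, -0.3241, 0.0729]
tool_rot: [[0.995, -0.001, -0.098], [0.098, 0.002, 0.995], [-0.001, -1.0, 0.002]]
ft_force: [0.7, -0.6, -0.3]
grip_width: 0.0073
```

Run:
```python
from h import *
s=snap('side','s5')
im=cv2.cvtColor(s['img'],cv2.COLOR_RGB2BGR)
cv2.imwrite('pics/s5c.png',cv2.resize(im[140:320,150:350],None,fx=3.5,fy=3.5))
```

```text
(no output)
```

View pics/s5c.png

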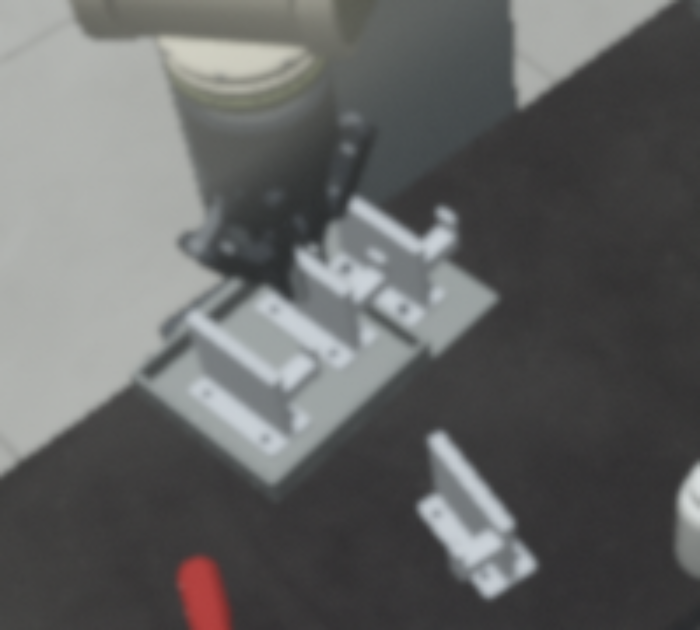

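The held bracket clears both the first bracket and the walls. Lowering.

>>> carry_out --targets '[[[1,0,0,-8,0,0,0],[1,0,0,-14,0,0,0],[1,0,0,-18,0,0,0],[1,0,0,-19,0,0,0],[1,0,0,-19.7,0,0,0],[1,0,0,-20.3,0,0,0],[1,0,0,-20.3,0,0,0]]]'

```text
time_s: 11.7
position: [0.4207, -0.3251, 0.0538]
tool_rot: [[0.995, 0.0, -0.098], [0.098, -0.0, 0.995], [0.0, -1.0, -0.0]]
ft_force: [-1.1, 0.2, -0.2]
grip_width: 0.0071
```

>>> carry_out --targets '[[[1,0,0,-0.5,0,0,0],[1,0,0,-1,0,0,0],[1,0,0,-1,0,0,0]]]'

```text
time_s: 11.95
position: [0.4207, -0.3251, 0.0537]
tool_rot: [[0.995, 0.001, -0.098], [0.098, -0.001, 0.995], [0.0, -1.0, -0.001]]
ft_force: [-3.5, 2.5, 12.0]
grip_width: 0.0074
```

>>> carry_out --targets '[[[0.9,0,0,0,0,0,0],[0.8,0,0,0,0,0,0],[0.72,0,0,0,0,0,0],[0.72,0,0,0,0,0,0],[0.72,0,0,0,0,0,0],[0.72,0,0,20,0,0,0],[0.72,0,0,50,0,0,0],[0.72,0,0,90,0,0,0],[0.72,0,0,120,0,0,0],[0.72,0,0,120,0,0,0]]]'

```text
time_s: 12.78
position: [0.4222, -0.3266, 0.1783]
tool_rot: [[0.995, 0.007, -0.098], [0.098, -0.008, 0.995], [0.006, -1.0, -0.009]]
ft_force: [0.1, -1.3, 0.3]
grip_width: 0.024
```

>>> carry_out --targets '[[[0.5,30,-3,10,0,0,-3],[0,60,-6,10,0,0,-6],[0,90,-9,10,0,0,-9],[0,120,-13,10,0,0,-12],[0,150,-17,10,0,0,-14.3],[0,161,-18,10,0,0,-14.3],[0,161,-18,0,0,0,-14.3],[0,161,-18,-30,0,0,-14.3],[0,161,-18,-60,0,0,-14.3],[0,161,-18,-90,0,0,-14.3],[0,161,-18,-112,0,0,-14.3],[0,161,-18,-122.7,0,0,-14.3],[0,161,-18,-122.7,0,0,-14.3],[0,161,-18,-122.7,0,0,-14.3]]]'

```text
time_s: 13.95
position: [0.5815, -0.3432, 0.0501]
tool_rot: [[0.989, -0.0, 0.151], [-0.151, -0.0, 0.989], [-0.0, -1.0, -0.0]]
ft_force: [0.4, 0.6, -0.0]
grip_width: 0.0855
```

Run:
```python
from h import *
s=snap('side','s6')
im=cv2.cvtColor(s['img'],cv2.COLOR_RGB2BGR)
cv2.imwrite('pics/s6c.png',cv2.resize(im[160:360,180:380],None,fx=3,fy=3))
```

```text
(no output)
```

View pics/s6c.png

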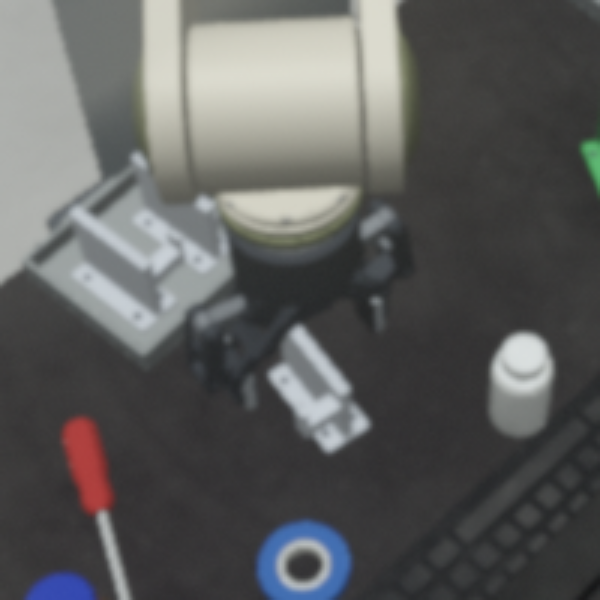

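Both left-hand brackets stand in bin_left, at crop (110,270) and (185,220). The jaws straddle the right-hand one, pads at (248,385) and (377,310). Next: grip it, lift it, and pull it back towards the robot.

>>> carry_out --targets '[[[0.5,0,0,0,0,0,0],[0.8,0,0,0,0,0,0],[1,0,0,0,0,0,0],[1,0,0,0,0,0,0],[1,0,0,0,0,0,0],[1,0,0,0,0,0,0],[1,0,0,0,0,0,0],[1,0,0,0,0,0,0],[1,0,0,0,0,0,0],[1,0,0,0,0,0,0],[1,0,0,15,0,0,0],[1,0,0,50,0,0,0],[1,0,0,90,0,0,0],[1,0,0,130,0,0,0],[1,0,0,150,0,0,0],[1,0,0,150,0,0,0]]]'

```text
time_s: 15.33
position: [0.5829, -0.3438, 0.2056]
tool_rot: [[0.989, 0.007, 0.151], [-0.151, -0.006, 0.989], [0.008, -1.0, -0.005]]
ft_force: [0.0, -0.7, -1.4]
grip_width: 0.0075
```

>>> carry_out --targets '[[[1,-20,31,0,0,0,0],[1,-40,62,0,0,0,0],[1,-60,93,0,0,0,0.7],[1,-80,124,0,0,0,1.4],[1,-100,156,0,0,0,2],[1,-120,187,0,0,0,2.7],[1,-140,218,0,0,0,3.4],[1,-160,250,0,0,0,4.1],[1,-182,283,0,0,0,4.8],[1,-176,315,0,0,0,5.5],[1,-170,347,0,0,0,6.2],[1,-163,379,0,0,0,6.9],[1,-155,411,0,0,0,6.9],[1,-148,435,0,0,0,6.9],[1,-146,442,0,0,0,6.9],[1,-146,442,0,0,0,6.9],[1,-146,442,0,0,0,6.9]]]'

```text
time_s: 16.75
position: [0.4352, 0.0988, 0.1991]
tool_rot: [[1.0, -0.002, 0.03], [-0.03, -0.0, 1.0], [-0.002, -1.0, -0.0]]
ft_force: [0.4, -0.6, -1.6]
grip_width: 0.0072
```

Run:
```python
from h import *
s=snap('side','s7');t=snap('top','t7')
im=cv2.cvtColor(s['img'],cv2.COLOR_RGB2BGR);a=cv2.resize(im[40:240,240:440],None,fx=2,fy=2)
im=cv2.cvtColor(t['img'],cv2.COLOR_RGB2BGR);b=cv2.resize(im[150:350,50:250],None,fx=2,fy=2)
cv2.imwrite('pics/s7c.png',np.hstack([a,b]))
```

```text
(no output)
```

View pics/s7c.png

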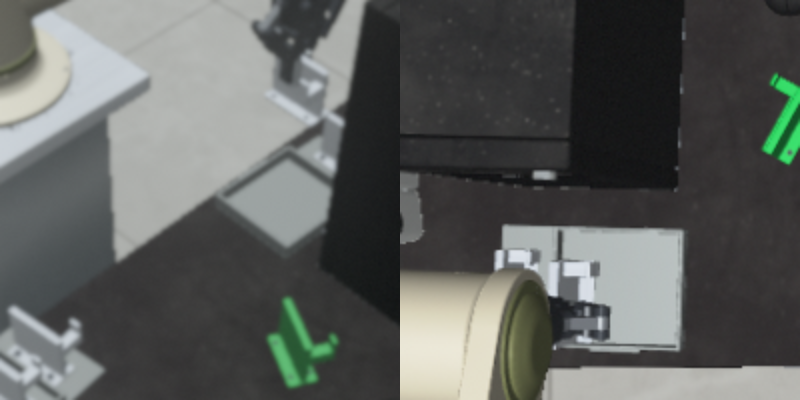

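It is held over bin_right with its arm to the right, matching the sample. Lowering.

>>> carry_out --targets '[[[1,0,0,-30,0,0,0],[1,0,0,-60,0,0,0],[1,0,0,-90,0,0,0],[1,0,0,-115,0,0,0],[1,0,0,-126,0,0,0],[1,0,0,-126,0,0,0],[1,0,0,-126,0,0,0]]]'

```text
time_s: 17.43
position: [0.4357, 0.0982, 0.0739]
tool_rot: [[0.999, -0.001, 0.033], [-0.033, -0.0, 0.999], [-0.001, -1.0, -0.0]]
ft_force: [0.2, -0.0, -1.2]
grip_width: 0.007
```

Run:
```python
from h import *
s=snap('side','s8');t=snap('top','t8')
im=cv2.cvtColor(s['img'],cv2.COLOR_RGB2BGR);a=cv2.resize(im[60:200,300:440],None,fx=2.85,fy=2.85)
im=cv2.cvtColor(t['img'],cv2.COLOR_RGB2BGR);b=cv2.resize(im[230:370,70:210],None,fx=2.85,fy=2.85)
cv2.imwrite('pics/s8c.png',np.hstack([a,b]))
```

```text
(no output)
```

View pics/s8c.png

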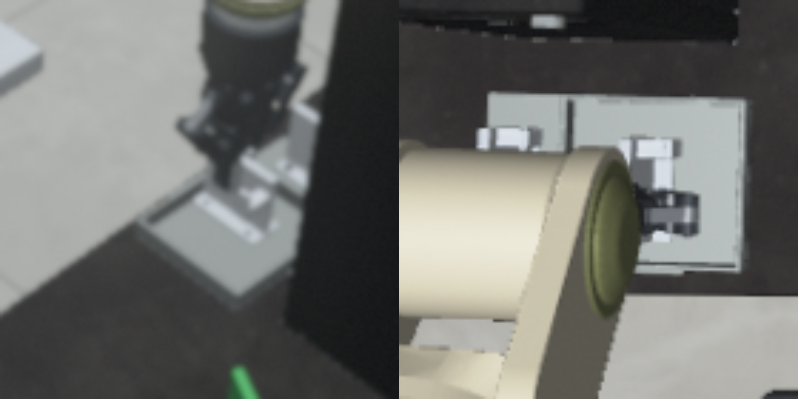

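The bracket is well inside the walls in both views.

>>> carry_out --targets '[[[1,0,0,-8,0,0,0],[1,0,0,-14,0,0,0],[1,0,0,-18,0,0,0],[1,0,0,-19,0,0,0],[1,0,0,-20,0,0,0],[1,0,0,-20.5,0,0,0],[1,0,0,-20.5,0,0,0]]]'

```text
time_s: 18.12
position: [0.4355, 0.099, 0.0538]
tool_rot: [[1.0, -0.0, 0.031], [-0.031, -0.0, 1.0], [-0.0, -1.0, -0.0]]
ft_force: [-3.2, -0.5, 6.9]
grip_width: 0.0074
```

>>> carry_out --targets '[[[0.9,0,0,0,0,0,0],[0.8,0,0,0,0,0,0],[0.7,0,0,0,0,0,0],[0.7,0,0,0,0,0,0],[0.7,0,0,0,0,0,0],[0.7,0,0,20,0,0,0],[0.7,0,0,50,0,0,0],[0.7,0,0,90,0,0,0],[0.7,0,0,130,0,0,0],[0.7,0,0,180,0,0,0],[0.7,-30,-30,200,0,0,0],[0.7,-60,-60,200,0,0,0],[0.7,-90,-90,200,0,0,0],[0.7,-90,-120,200,0,0,0],[0.7,-90,-120,200,0,0,0],[0.7,-90,-120,200,0,0,0]]]'

```text
time_s: 19.45
position: [0.3454, -0.0224, 0.2535]
tool_rot: [[0.999, 0.001, 0.036], [-0.036, -0.0, 0.999], [0.001, -1.0, -0.0]]
ft_force: [0.3, 0.1, -0.5]
grip_width: 0.0259
```

Run:
```python
from fit import *
s=snap('side','s9');t=snap('top','t9')
cs=[]
def clamp(im,roi): 
    return cv2.resize(cv2.cvtColor(im,cv2.COLOR_RGB2BGR)[roi[1]:roi[3],roi[0]:roi[2]],(400,300),interpolation=cv2.INTER_CUBIC)
cv2.imwrite('pics/f.png',np.vstack([np.hstack([clamp(t['img'],(80,245,220,350)),clamp(t['img'],(310,245,450,350))]),np.hstack([clamp(s['img'],(310,80,450,185)),clamp(s['img'],(180,175,320,280))])]))
for nm,p,h in(('binL y-31',[.4344,-.3822,np.radians(5.6)],1),('binL y27',[.4288,-.3245,np.radians(5.6)],1),('binR',[.4435,.0985,np.radians(-1.8)],-1)):
    out=t['img'].copy()
    print(nm,'pred web-top ends px top',proj(t,T(p,np.array([[-35,0,66],[35,0,66]])/1e3)).round(1).tolist(),'side',proj(s,T(p,np.array([[-35,0,66],[35,0,66]])/1e3)).round(1).tolist())
a=load('top0')
for nm,u in(('bottle',(341,165)),('tape',(426,179)),('driver',(458,240))):
    r=np.s_[u[1]-30:u[1]+30,u[0]-25:u[0]+25]; print(nm,np.abs(a['img'][r].astype(int)-t['img'][r]).mean().round(2))
```

```text
binL y-31 pred web-top ends px top [[411.6, 318.4], [407.4, 281.0]] side [[203.2, 228.4], [228.4, 247.4]]
binL y27 pred web-top ends px top [[380.8, 321.8], [376.7, 284.3]] side [[224.9, 210.5], [250.0, 228.6]]
binR pred web-top ends px top [[151.0, 316.0], [152.2, 278.3]] side [[373.6, 113.6], [395.7, 128.9]]
bottle 0.84
tape 2.36
driver 0.87
```

View pics/f.png

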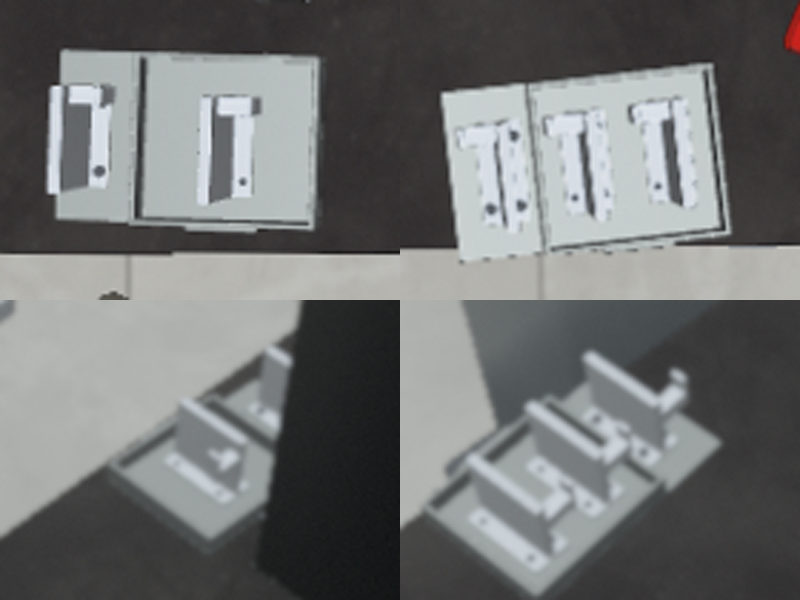

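All three stand upright inside the right bins, and their web tops are where predicted in the top view. In bin_right the web-top ends are at pixels (151,316) and (152,278). Handing in.

Run:
```python
from h import *
a=load('top0')['img'];b=load('t9')['img']
f=lambda i:(lambda m:np.argwhere(m).mean(0).round(2))((i[150:210,395:460,2].astype(int)-i[150:210,395:460,0])>60)
print('tape centroid',f(a),f(b))
print(env.close_job())
```

```text
tape centroid [28.78 30.34] [28.78 30.34]
the job is handed in; nothing more can be done
None
```

All three brackets are in the bins of their own hand, and I handed the job in at about 19.5 s of the 72 s allowed. `close_job` gives no verdict, so the result rests on my own checks below.

- **Left-hand brackets:** both went into `bin_left`, the bin on the robot's right, side by side at about y = -31 mm and +27 mm in the bin's frame.
- **Right-hand bracket:** it went into `bin_right`, the bin by the tower, near the centre. I carried it round in front of the tower.

**Last checks:**
- Both final pictures show the three brackets upright with feet flat inside the walls. In the top view their web tops lie where I predicted.
- Each foot met the bin floor with a light contact of 6 to 12 N before release.
- The bottle, tape and screwdriver show no change from the first picture, and the tape's centroid is identical.
- The gripper is clear of everything.

**What failed or disagreed:**
- The automatic silhouette fit of the first bracket inside the bin failed because the bin is too bright. I judged the placed brackets by eye and by predicted pixels instead.
- The top and side fits of the starting poses differed by about 2 mm, which did not affect the grasps.

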